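# Mark the balance point of an excavated iron bar

### The arm

A 6-joint arm with a two-finger parallel gripper is mounted at the origin on the work surface; the furniture and walls round the work are solid. World frame = base frame: x ahead of the robot, y to its left, z up, the work surface at z = 0. Lengths are in mm, angles in rad, forces in N, time in s.
With the tool pointing down it reaches from about 400 to 825 mm from the base axis. Payload 7 kg.
Tool frame: the origin (TCP) lies on the centre line of the jaws, within the pads' length; the fingertips stand 11 mm ahead of it and the grasp point (between the pads) lies 8 mm behind it; z points along the fingers, y is the direction in which the jaws open and shut (so a half turn about z gives the same grasp; the last joint's range is limited). The gripper opens to 85 mm and grips with 20 to 120 N. Pads are 22 mm wide; open, the fingers measure 114 mm over their backs; the gripper's body (76 mm by 85 mm) begins 54 mm behind the grasp point. The pads swing forward as they close: fully open they stand 13 mm farther back than shut.
Start: joints at [-0.89, 0.359, 0.012, 0, -1.224, -0.288], TCP at [258.346, -623.58, 214.402] pointing down, gripper open.
Joint ranges: [-3.07, 3.07], [-1.43, 2.12], [-1.02, 1.25], [-3.03, 1.67], [-3.05, -0], [-3.03, 3.03]. Speed limits (rad/s): [2.39, 2.39, 3.01, 3.14, 3.14, 3.14].

### API

Orientations are given as a rotation vector (axis times angle).
In Python, from bench import * gives the robot as it stands. The module is installed in compiled form; this text tells all that it offers.
- The arm moves only by the tool move_arm, never from a script. Its argument "deltas" is a list that holds one entry, the list of rows, each a list of 7 numbers: the shift along the tool's x, y, z in mm, then the turn, a rotation vector about the tool's x, y, z in degrees, then the closure in counts, from 0 (fully open) to 255 (shut). In form: [[[dx, dy, dz, rx, ry, rz, gripper], ...]]. A call has 1 to 8 rows; each row is the pose to reach, as a shift and turn from the pose commanded when the call began, along the tool's axes at that moment; what a row does not reach only later rows make up. A row lasts 1/8 s, in which the tool goes at most 62.5 mm and 10.7 degrees, less where a joint would pass 70% of its speed; a pose out of reach is approached as far as the arm can. A call with a gripper value outside its range is refused whole. The fingers move at their own pace and stop on an object; "grip_force" is the grip in N (left out, the last holds). Time passes only in rows, so rows that repeat a pose let the fingers close. It gives the time, the measured TCP pose, the force and the opening at its end, in the units of the state.
- read_state(): the state, without advancing time (a new reading comes with each control period).
- snapshot(name): name is "scene" or "top" or "wrist"; returns a dict with "color" (384x512x3 uint8, red, green, blue), "depth" (384x512 float32, mm along the optical axis (not along the pixel's ray), 0 where there is no reading), "fx", "fy", "cx", "cy" (pixels), "extrinsics" (4x4, takes a point from camera to world coordinates). Camera axes: x right, y up, looking along -z (the intrinsics and any distortion apply to the point x, -y, -z); pixel columns grow to the right and rows downward; lengths in mm; the calibration is good to about 2 mm. A picture is of the moment at which its call begins.
- close_job(): hands the job in, once; it reports no verdict.
The state is a dict: "time": time; "q": joint angles; "dq": joint speeds; "joint_torque": joint torques, N m; "eef_pos": TCP position; "tool_rot": TCP orientation; "force": force on the tool from outside, world axes, zero at the start; "wrist_torque": the same for the moment, N m; "width": finger opening in mm.
Only numpy, scipy, OpenCV 4.12 (cv2) and the standard library are available. Lean on these libraries where they do the work, as an engineer would, in place of code of your own. Each camera call takes 0.05 s, during which the arm holds its last target. There are 200 camera calls.

### The job

Find where this old iron bar balances so that its display mount can carry it there: push it gently along the bench, without gripping or lifting it, just far enough that it tips over the steel edge by itself when you let go and rests surely on the orange sprung pad, not teetering, yet presses the pad down no more than 6 mm. Then leave the bar there and set the brass saddle astride it, fin up, directly over the steel edge, to mark the spot. Leave the loupe, the bottle and the dish where they are.

Things in the scene. Friction and masses are not known exactly. Their poses are not given: they have to be found in the camera images.
- bench: Fixed balance bench: grey base plate 300 x 60 x 6 mm, aluminium bed 170 x 50 mm, its flat top 40 mm above the board. Origin on the board below the fulcrum edge; +x = the way to push the bar; z up. The bed spans x = -170 mm to 0. Two black guide rails on it, 6 mm high, 23 mm apart (39 mm over their outer faces), x = -166 to -44 mm, keep the bar on y = 0.
- edge (a point): Middle of the fulcrum edge: top of a 6 mm steel rod lying across the front end of the bed, 40 mm above the board; axes as the bench's. The level bar rests on bed and rod. Once its centre of mass has passed this edge, the bar tips about it, nose down, onto the orange pad, and rests there by itself.
- pad (a joint): Orange round sprung pad, 16 mm diameter, 85 mm beyond the edge in a black housing; its top is 34 mm above the board, 6 mm below the edge. Value: metres pressed down, 0 to 0.013; about 60 N/m after 0.1 N preload. Under the tipped bar it sinks about 0.8 mm for each mm that the centre of mass lies beyond the edge, after the first 1 to 2 mm; before that the bar only teeters, and the saddle may tip it back.
- bar: Excavated iron bar, rust brown, 260 x 20 x 16 mm, 0.45 kg. Origin at the middle of its underside, x along it toward the pad, z up. It starts level on the bed between the rails, its nose already past the edge. Corrosion makes its weight uneven: the balance point is unknown, up to 25 mm either side of the middle. Tipped, it leans 0.06 to 0.12 rad. Never press or grip it with more than 12 N.
- tail (a point): Middle of the bar's rear end face (-x end), where it is pushed: 20 mm wide, 16 mm high, starting level with or up to 20 mm behind the rear end of the bed. The bar slides with a friction of a few N. While the tail is pushed, the finger's friction can hold it down and hide the tipping, or tip it early: the truth shows only once the finger is drawn back.
- saddle: Brass saddle that marks the balance point, 26 x 34 mm, 53 mm high, 30 g, loose, standing on its two legs on the board beside the bench. Origin midway between the soles of its legs; x along the gap between the legs (along the bar once set), z up. The gap is 24.4 mm wide and 10 mm deep: seated, its origin is 6 mm above the bar's underside.
- fin (a point): Middle of the saddle's fin, by which to grip it, 34 mm above the soles. The fin is 12 mm thick along the saddle's x, 26 mm wide along its y, and stands from 15 to 53 mm above the soles; red dot on top.
- board: Fixed grey work board, 330 x 500 x 36 mm, on which the bench and all the loose things stand; origin at the centre of its underside, on the table.
- loupe: Black loupe, 32 mm diameter, 27 mm high, loose; origin at the centre of its underside. Leave alone.
- bottle: Small white glue bottle with a yellow band, 34 mm diameter, 50 mm high, loose; origin at the centre of its underside. Leave alone.
- dish: Green dish, 68 mm diameter, 14 mm high, loose; origin at the centre of its underside. Leave alone.
Things that resemble listed ones, but are neither listed nor needed, are in the scene too. What is shaped like the saddle but green is not meant.

How it is judged (in metres and radians):
On the way, in this order (a step that is already met when the one before it is completed fails the run):
1. the bar, let go, has tipped over the edge and stays tipped (angle between bar's own z axis and vertical between 0.045 and 0.2 rad and contact force between the fingers and bar below 0.05 N), for 0.3 s.
2. the saddle sits astride the tipped bar over the edge, let go (all of step 1 and x of saddle in the frame of edge between -0.006 and 0.006 m and y of saddle in the frame of bar between -0.004 and 0.004 m and z of saddle in the frame of bar between 0.002 and 0.009 m and angle between the x axis of saddle and the x axis of bar, either way round below 0.25 rad and angle between saddle's own z axis and vertical below 0.25 rad and contact force between the fingers and saddle below 0.05 N), for 0.2 s.
At the end, for the whole second after the job is handed in: The bar rests by itself tipped nose down over the edge (0.045 to 0.2 rad), the pad pressed less than 6 mm; the saddle sits astride it, upright and along it within 0.25 rad, its middle within 6 mm of the edge along the bench; both at rest and let go (all of step 2 and value of joint pad below 0.006 m and linear speed of each of bar, saddle below 0.01 m/s); the robot touches nothing.
It fails at once if the bar is gripped or pressed with more than 12 N (contact force between the fingers and bar above 12 N).
It fails at once if the bar is lifted clear of the bench (height (world z) of bar above 0.098 m).
It fails at once if the loupe is moved by more than 15 mm (distance of loupe from where it was at the start of the episode above 0.015 m).
It fails at once if the bottle is moved by more than 15 mm (distance of bottle from where it was at the start of the episode above 0.015 m).
It fails at once if the dish is moved by more than 15 mm (distance of dish from where it was at the start of the episode above 0.015 m).
It also fails if it takes over 72 s, if anything falls off the work surface, if the arm or the gripper's body presses on something with over 40 N, if the wrist force passes 120 N, or if a joint passes its speed limit or range.

## Working session

There is one attempt and no reset: what is moved stays moved. The work goes in short steps, Python scripts to look and compute and a tool call to move; the robot and the scene stay as the last step left them, time stands still between calls to the robot, and variables do not carry over. Pictures are saved under pics/ and viewed, about 8 in all and at most 12, crops included, and the job is handed in when it is done.

Besides the shell and the picture viewer there is one more tool, called after ">>>" in YAML: its name, and indented under it one key for each argument. move_arm: Moves the arm, as the interface text tells. Its arguments: {"type":"object","properties":{"deltas":{"type":"array","items":{"type":"array","items":{"type":"array","items":{"type":"number"}}}},"grip_force":{"type":"number"}},"required":["deltas"]}

```bash
mkdir -p pics; cat > h.py <<'E'
from bench import *
import numpy as np, cv2
def snap(n,f=None):
    s=snapshot(n)
    if f: cv2.imwrite('pics/'+f,cv2.cvtColor(s['color'],cv2.COLOR_RGB2BGR))
    return s
def pt(s,u,v,z=None):
    "pixel -> world; onto plane z, else by depth"
    E=s['extrinsics']; d=np.array([(u-s['cx'])/s['fx'],-(v-s['cy'])/s['fy'],-1.])
    w=E[:3,:3]@d; o=E[:3,3]
    if z is None: return o+w*s['depth'][int(round(v)),int(round(u))]
    return o+w*(z-o[2])/w[2]
E
python3 - <<'E'
from h import *
a=snap('scene','scene.png');b=snap('top','top.png')
for s in(a,b): print(s['fx'],s['cx'],s['cy'],s['extrinsics'].round(3).tolist(), [k for k in s])
print(read_state())
E
```

```text
356.8983571247078 255.95972984886177 188.94842665796844 [[0.569, 0.368, -0.735, 22.672], [-0.822, 0.253, -0.51, -391.637], [-0.002, 0.895, 0.446, 481.9], [0.0, 0.0, 0.0, 1.0]] ['color', 'depth', 'fx', 'fy', 'cx', 'cy', 'extrinsics']
361.0479410390005 252.07651501561583 192.39740097039686 [[-0.008, 0.995, -0.097, 571.868], [-1.0, -0.006, 0.022, 51.978], [0.021, 0.097, 0.995, 940.231], [0.0, 0.0, 0.0, 1.0]] ['color', 'depth', 'fx', 'fy', 'cx', 'cy', 'extrinsics']
{'time': 0.1, 'q': array([-8.89888610e-01,  3.59343957e-01,  1.11620625e-02, -3.17650280e-04,
       -1.22407753e+00, -2.88081153e-01]), 'dq': array([-0.00021262, -0.00236032,  0.00393967,  0.00073416,  0.00055639,
       -0.00075898]), 'joint_torque': array([-2.21485745e-03, -5.84763658e+01,  2.94106776e+01,  6.95453122e+00,
       -3.15961799e-03,  1.84792657e-05]), 'eef_pos': array([ 258.18897442, -623.18913094,  213.54221856]), 'tool_rot': array([ 6.12842545e-01, -3.08081198e+00, -2.25194115e-03]), 'force': array([ 0.15866659, -0.17241883, -1.13673662]), 'wrist_torque': array([ 0.01495854,  0.01686956, -0.00644982]), 'width': 85.28289946005066}
```

View pics/scene.png

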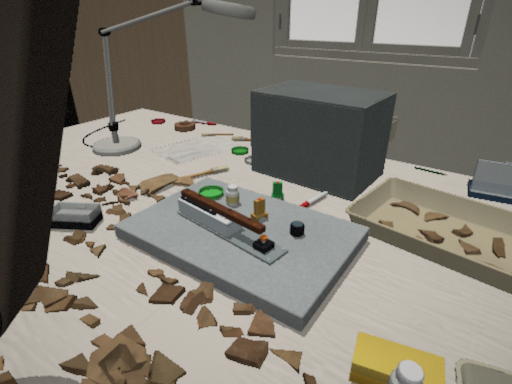

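View pics/top.png

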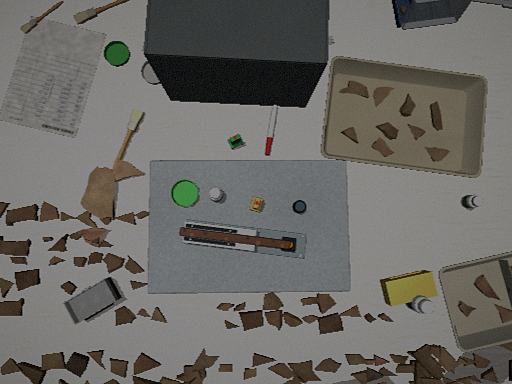

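The scene view shows the bench with its bar and orange pad, and the saddle beside it. In the top view the bar runs from (180,231) to (292,244), nose to the right.

Candidates for the saddle in the top view are the brass one at (257,204) and the green decoy at (236,141). I choose the brass one. Loupe is at (299,207), bottle at (216,194), dish at (185,194). The other bottle at (422,305) and the other green dish at (117,54) are off the board.

```bash
python3 - <<'E'
from h import *
s=snap('top'); im=s['color']
hsv=cv2.cvtColor(im,cv2.COLOR_RGB2HSV)
cv2.imwrite('pics/crop1.png',cv2.resize(cv2.cvtColor(im[165:285,150:330],cv2.COLOR_RGB2BGR),None,fx=4,fy=4,interpolation=cv2.INTER_CUBIC))
m=cv2.inRange(hsv,(0,90,30),(14,255,170)); m[:215]=0;m[260:]=0;m[:,:150]=0;m[:,:]*=1
c=max(cv2.findContours(m,0,2)[0],key=cv2.contourArea); r=cv2.minAreaRect(c);print('bar',r)
for p in cv2.boxPoints(r): print(p,pt(s,*p,92).round(1))
m=cv2.inRange(hsv,(12,90,80),(35,255,255));m2=m.copy();m2[:190]=0;m2[218:]=0;m2[:,:240]=0;m2[:,275:]=0
c=max(cv2.findContours(m2,0,2)[0],key=cv2.contourArea);r=cv2.minAreaRect(c);print('saddle',r)
for z in(89,60):print(pt(s,*r[0],z).round(1))
for n,u,v,z in(('loupe',299,207,63),('bottle',216,194,86),('dish',185,194,50),('box',240,104,100)):print(n,pt(s,u,v,z).round(1),pt(s,u,v).round(1))
E
```

```text
bar ((235.953857421875, 237.86924743652344), (113.24370574951172, 8.18629264831543), 7.125016689300537)
[179.26155 234.90771] [555.9 203.5  92. ]
[180.27693 226.78464] [574.7 201.4  92. ]
[292.64618 240.83078] [539.9 -60.4  92. ]
[291.6308  248.95386] [521.1 -57.7  92. ]
saddle ((256.05657958984375, 203.8018798828125), (9.889959335327148, 13.323973655700684), 15.945395469665527)
[627.3  24.2  89. ]
[629.2  23.2  60. ]
loupe [620.5 -81.4  63. ] [620.5 -81.4  62.5]
bottle [651.4 118.9  86. ] [651.5 119.   85. ]
dish [655.3 198.1  50. ] [656.2 199.7  40.3]
box [866.1  60.8 100. ] [897.5  61.7  10.5]
```

View pics/crop1.png

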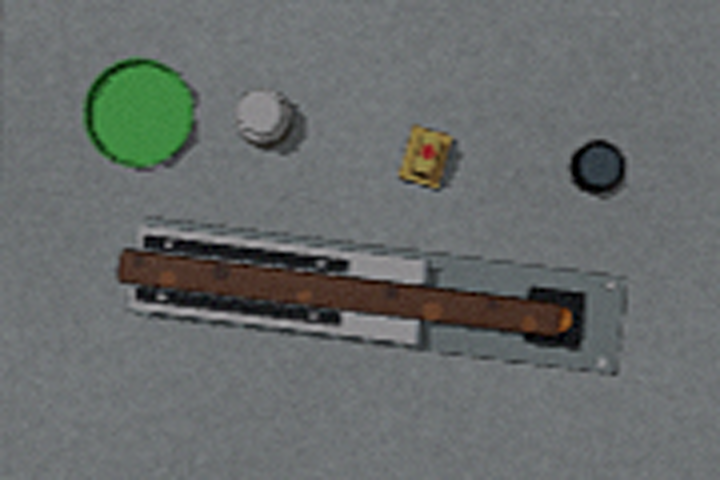

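The crop confirms the brass saddle with its red dot at crop (428,152). The bar's tail overhangs slightly behind the bed, at crop (122,266), and the edge is at crop (427,308). I'll now head to a spot behind the tail.

```bash
cat >> h.py <<'E'
from scipy.spatial.transform import Rotation as R
def rel(p,yaw=None):
    "tool-axes shift (mm) and z turn (deg) to world p, tool y at yaw (deg, mod 180)"
    st=read_state(); M=R.from_rotvec(st['tool_rot']).as_matrix()
    d=M.T@(np.array(p)-st['eef_pos']); t=np.zeros(3)
    if yaw is not None:
        cur=np.degrees(np.arctan2(M[1,1],M[0,1])); dz=-((yaw-cur+90)%180-90)
        a=np.radians(yaw if abs(((yaw-cur)+180)%360-180)<90 else yaw+180)
        y=np.array([np.cos(a),np.sin(a),0]);z=np.array([0,0,-1.]);x=np.cross(y,z)
        t=np.degrees(R.from_matrix(M.T@np.c_[x,y,z]).as_rotvec())
    print('rel',d.round(1),t.round(1),'at',st['eef_pos'].round(1),'t',round(st['time'],2),'F',st['force'].round(2))
E
python3 - <<'E'
from h import *
rel((568,232,170),82.4); rel((430,-150,210),82.4)
s=snap('top')
print('edge',pt(s,256.2,242,76),'pad',pt(s,292,245,70))
E
```

```text
rel [-613.5  671.5   44.4] [ 0.1 -0.  30.1] at [ 258.2 -623.2  213.7] t 0.15 F [-0.89 -0.47  0.46]
rel [-339.8  371.5    4.1] [ 0.1 -0.  30.1] at [ 258.2 -623.2  213.7] t 0.15 F [-0.89 -0.47  0.46]
edge [537.30409901  24.27174117  76.        ] pad [529.16761627 -61.59159223  70.        ]
```

>>> move_arm:
  deltas:
    - [[-340, 371, 0, 0, 0, 10, 255], [-340, 371, 0, 0, 0, 20, 255], [-340, 371, 0, 0, 0, 30, 255], [-340, 371, 0, 0, 0, 30, 255], [-340, 371, 0, 0, 0, 30, 255], [-340, 371, 0, 0, 0, 30, 255], [-340, 371, 0, 0, 0, 30, 255], [-340, 371, 0, 0, 0, 30, 255]]

```text
time: 1.2
eef_pos: [428.9, -154.0, 214.7]
tool_rot: [0.205, 3.134, 0.0]
force: [1.0, -1.0, -0.7]
width: -0.3
```

```bash
python3 - <<'E'
from h import *
rel((568,205,240),82.4)
E
```

```text
rel [-91.2 374.  -25.1] [0.  0.1 0.1] at [ 428.9 -154.   214.7] t 1.2 F [ 1.04 -0.95 -0.74]
```

>>> move_arm:
  deltas:
    - [[-91, 374, -25, 0, 0, 0, 255], [-91, 374, -25, 0, 0, 0, 255], [-91, 374, -25, 0, 0, 0, 255], [-91, 374, -25, 0, 0, 0, 255], [-91, 374, -25, 0, 0, 0, 255], [-91, 374, -25, 0, 0, 0, 255], [-91, 374, -25, 0, 0, 0, 255], [-91, 374, -25, 0, 0, 0, 255]]

```text
time: 2.2
eef_pos: [567.3, 203.4, 238.7]
tool_rot: [-0.204, -3.134, 0.001]
force: [-0.5, -0.1, 0.1]
width: 0.1
```

```bash
python3 - <<'E'
from h import *
s=snap('wrist','w1.png'); print(s['fx'],s['cx'],s['cy'],s['extrinsics'].round(3).tolist())
rel((571,235,200),82.4)
E
```

```text
297.72682504826196 251.03049002130618 190.2322327296953 [[0.13, -0.939, -0.318, 485.246], [0.991, 0.123, 0.042, 213.223], [-0.001, -0.321, 0.947, 397.383], [0.0, 0.0, 0.0, 1.0]]
rel [ 0.3 32.7 39. ] [-0.  -0.   0.1] at [567.1 202.5 239. ] t 2.25 F [ 0.03 -0.64  0.25]
```

View pics/w1.png

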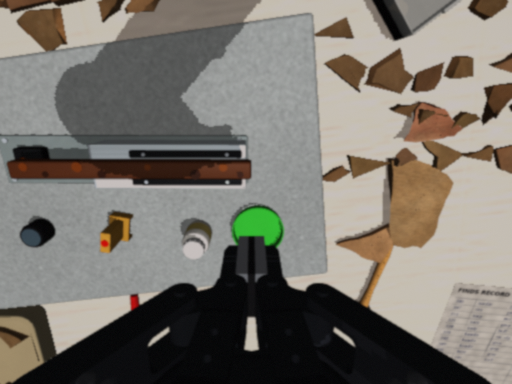

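The wrist view shows the bar from (10,170) to (250,168), the saddle at (115,232) with its dot at (104,243), and the fingers closed. I'll measure the bar's and saddle's top faces from the depth image.

```bash
cat >> h.py <<'E'
def cloud(s):
    v,u=np.mgrid[:384,:512]; d=s['depth']; E=s['extrinsics']
    c=np.stack([(u-s['cx'])/s['fx']*d,-(v-s['cy'])/s['fy']*d,-d],-1)
    return c@E[:3,:3].T+E[:3,3]
def bar(s):
    hsv=cv2.cvtColor(s['color'],cv2.COLOR_RGB2HSV); P=cloud(s)
    m=(hsv[...,0]<14)&(hsv[...,1]>100)&(P[...,2]>80)&(P[...,2]<115)&(abs(P[...,0]-545)<45)&(P[...,1]<215)&(P[...,1]>-160)
    return P[m]
E
python3 - <<'E'
from h import *
for n in('wrist','top'):
    s=snap(n); B=bar(s); B=B[B[:,2]>np.median(B[:,2])-4]
    r=cv2.minAreaRect(B[:,:2].astype(np.float32)); print(n,len(B),r,np.median(B[:,2]),B[:,1].min(),B[:,1].max())
    print(cv2.boxPoints(r).round(1).tolist())
    if n=='wrist':
        P=cloud(s); q=P[215:262,85:140]; q=q[(q[...,2]>45)]; t=q[q[:,2]>80]
        print('saddle all',cv2.minAreaRect(q[:,:2].astype(np.float32)),'fin top',cv2.minAreaRect(t[:,:2].astype(np.float32)),np.median(t[:,2]))
        # bed grey: height 76 points
        b=P[(abs(P[...,2]-76)<3)&(abs(P[...,0]-545)<40)&(P[...,1]<215)&(P[...,1]>-100)]
        print('bed',cv2.minAreaRect(b[:,:2].astype(np.float32)),cv2.boxPoints(cv2.minAreaRect(b[:,:2].astype(np.float32))).round(1).tolist())
E
```

```text
wrist 4198 ((549.3927001953125, 73.25670623779297), (256.5668640136719, 20.651386260986328), 82.38567352294922) 91.07825488163562 -53.60079356934207 201.6067868674783
[[522.2000122070312, -52.5], [542.5999755859375, -55.29999923706055], [576.5999755859375, 199.0], [556.2000122070312, 201.8000030517578]]
saddle all ((555.5879516601562, 106.03154754638672), (38.158241271972656, 252.37867736816406), 42.17278289794922) fin top ((558.3092041015625, 108.82705688476562), (21.97351837158203, 252.7600860595703), 40.266109466552734) 87.87562211243858
bed ((550.628173828125, 82.86873626708984), (241.46986389160156, 50.43363952636719), 82.42927551269531) [[509.70001220703125, -33.5], [559.7000122070312, -40.099998474121094], [591.5, 199.1999969482422], [541.5, 205.89999389648438]]
top 718 ((547.259765625, 69.03355407714844), (247.89151000976562, 19.41012191772461), 82.54751586914062) 91.64277340317255 -54.634705132270525 190.82781584126536
[[521.5999755859375, -52.599998474121094], [540.7999877929688, -55.099998474121094], [573.0, 190.6999969482422], [553.7000122070312, 193.1999969482422]]
```

```bash
python3 - <<'E'
from h import *
rel((570.1,230,150),82.4);rel((570.1,230,96),82.4)
E
```

```text
rel [ 0.7 28.4 89.5] [-0.  -0.   0.1] at [567.1 201.8 239.5] t 2.35 F [-0.08 -0.73 -0.06]
rel [  0.7  28.4 143.5] [-0.  -0.   0.1] at [567.1 201.8 239.5] t 2.35 F [-0.08 -0.73 -0.06]
```

>>> move_arm:
  deltas:
    - [[0.5, 28, 40, 0, 0, 0, 255], [0.5, 28, 80, 0, 0, 0, 255], [0.5, 28, 120, 0, 0, 0, 255], [0.5, 28, 143, 0, 0, 0, 255], [0.5, 28, 143, 0, 0, 0, 255]]

```text
time: 2.98
eef_pos: [569.6, 228.9, 95.2]
tool_rot: [-0.207, -3.132, 0.003]
force: [-0.5, -1.1, 1.4]
width: -0.1
```

```bash
python3 - <<'E'
from h import *
rel((570.1,230,96),82.4)
s=snap('wrist','w2.png'); B=bar(s); B=B[B[:,2]>88]; print(cv2.boxPoints(cv2.minAreaRect(B[:,:2].astype(np.float32))).round(1).tolist())
E
```

```text
rel [-0.3  1.2 -0.8] [-0.1 -0.1  0. ] at [569.6 228.9  95.2] t 2.98 F [-0.54 -1.14  1.44]
[[539.0, 75.5], [559.0999755859375, 72.80000305175781], [576.2000122070312, 201.5], [556.0, 204.1999969482422]]
```

View pics/w2.png

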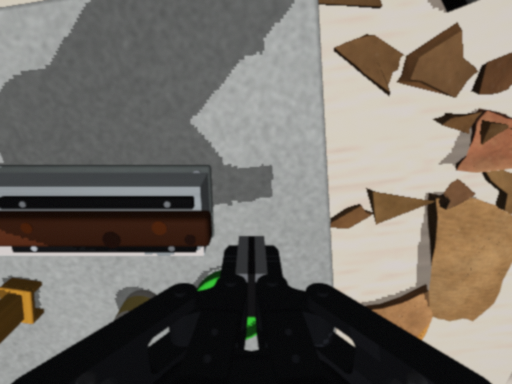

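The wrist view from close by shows the fingers at (250,240) behind the tail at (212,228), lined up with the bar. The first push is slow.

>>> move_arm:
  deltas:
    - [[0, -5, -1, 0, 0, 0, 255], [0, -8, -1, 0, 0, 0, 255], [0, -11, -1, 0, 0, 0, 255], [0, -14, -1, 0, 0, 0, 255], [0, -17, -1, 0, 0, 0, 255], [0, -20, -1, 0, 0, 0, 255], [0, -23, -1, 0, 0, 0, 255], [0, -26, -1, 0, 0, 0, 255]]

```text
time: 4.03
eef_pos: [567.3, 204.9, 97.4]
tool_rot: [-0.205, -3.135, 0.0]
force: [0.1, -0.3, 0.1]
width: 0.3
```

```bash
cat >> h.py <<'E'
D=np.array([-.1325,-.9912])
def chk(n='top'):
    s=snap(n); B=bar(s); B=B[B[:,2]>84]; a=B[:,:2]@D
    med=[(round(x),np.median(B[abs(a-x)<6][:,2]).round(1)) for x in np.linspace(a.min()+8,a.max()-8,5)]
    st=read_state()
    print(n,'tail',a.min().round(1),'nose',a.max().round(1),'slope',np.polyfit(a,B[:,2],1)[0].round(4),med,'tcp',(st['eef_pos'][:2]@D).round(1),st['eef_pos'].round(1),'F',st['force'].round(1),'t',round(st['time'],2))
E
python3 - <<'E'
from h import *
chk('top');chk('wrist');chk('scene')
s=snap('wrist')
P=cloud(s); a=P[...,:2]@D; l=P[...,:2]@np.array([.9912,-.1325])
l0=np.array([549.3,73.3])@np.array([.9912,-.1325])
for z,n in((76,'bed'),(82,'rail')):
    m=(abs(P[...,2]-z)<2)&(abs(l-l0)<26)&(abs(l-l0)>11.5)&(P[...,1]<230)&(P[...,1]>-150); print(n,np.percentile(a[m],[0,1,50,99,100]).round(1))
E
```

```text
top tail -230.0 nose -16.6 slope -0.0017 [(-222, np.float64(92.0)), (-173, np.float64(91.5)), (-123, np.float64(91.0)), (-74, np.float64(91.7)), (-25, np.float64(91.7))] tcp -277.9 [567.2 204.6  97.4] F [-0.  1. -0.] t 4.08
wrist tail -274.4 nose -120.4 slope -0.0003 [(-266, np.float64(91.0)), (-232, np.float64(90.9)), (-197, np.float64(90.9)), (-163, np.float64(91.0)), (-128, np.float64(90.9))] tcp -278.1 [567.3 204.8  97.4] F [-0.4 -0.   0.6] t 4.12
scene tail -270.1 nose -16.5 slope -0.0009 [(-262, np.float64(92.5)), (-203, np.float64(92.2)), (-143, np.float64(92.8)), (-84, np.float64(92.7)), (-25, np.float64(92.4))] tcp -278.3 [567.3 204.9  97.4] F [-0.  -1.4  0.8] t 4.17
bed [-268.9 -268.1 -175.4 -107.5 -103.5]
rail [-265.3 -263.4 -203.9 -145.3 -143.5]
```

```bash
python3 - <<'E'
from h import *
s=snap('wrist')
cv2.imwrite('pics/w3.png',cv2.resize(cv2.cvtColor(s['color'][150:290,120:320],cv2.COLOR_RGB2BGR),None,fx=3.5,fy=3.5,interpolation=cv2.INTER_CUBIC))
E
```

```text
(no output)
```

View pics/w3.png

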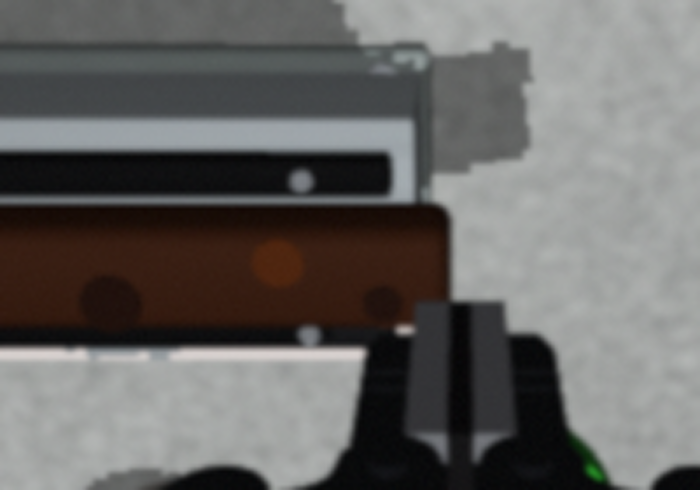

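The crop shows the fingertips at crop (460,302), low against the tail, whose face spans rows 205 to 325. They look offset sideways, so I'll check in depth.

```bash
python3 - <<'E'
from h import *
s=snap('wrist');P=cloud(s)
for cu,cv in((430,306),(490,306),(430,330),(490,400),(440,215),(440,270),(440,318),(400,318)):
    u,v=120+cu/3.5,150+cv/3.5; print(cu,cv,P[int(v),int(u)].round(1))
print(read_state()['eef_pos'])
E
```

```text
430 306 [556.2 200.8 118.5]
490 306 [557.3 210.  118.7]
430 330 [555.7 201.1 126.8]
490 400 [557.3 209.3 143.5]
440 215 [556.6 201.7  83.4]
440 270 [564.3 200.7  90.2]
440 318 [556.6 202.4 121.3]
400 318 [571.1 193.   92.4]
[567.33280827 205.1464776   97.39373388]
```

```bash
python3 - <<'E'
from h import *
s=snap('scene');P=cloud(s);im=s['color']
m=(abs(P[...,0]-567)<25)&(abs(P[...,1]-206)<22)&(P[...,2]>70)&(P[...,2]<170)
v,u=np.nonzero(m);print(u.min(),u.max(),v.min(),v.max())
o=np.argsort(P[m][:,2])
for i in o[::max(1,len(o)//30)]: print(u[i],v[i],P[v[i],u[i]].round(1),im[v[i],u[i]])
v0,u0=int(np.median(v)),int(np.median(u)); v0=max(v0,60)
cv2.imwrite('pics/s2.png',cv2.resize(cv2.cvtColor(im[v0-60:v0+60,u0-80:u0+80],cv2.COLOR_RGB2BGR),None,fx=5,fy=5,interpolation=cv2.INTER_CUBIC))
E
```

```text
171 190 158 199
181 199 [542.4 188.8  77.3] [128 134 136]
181 197 [542.9 188.6  82.6] [48 46 46]
184 196 [549.3 184.9  83.6] [37 30 25]
185 194 [552.5 184.2  87.9] [53 37 24]
185 191 [557.8 188.9  92.4] [66 39 30]
183 190 [558.2 196.   93. ] [70 43 28]
185 188 [567.2 198.   94.2] [163 158 151]
182 180 [561.2 199.1 117.8] [83 84 86]
178 179 [555.  205.8 121.1] [80 78 77]
179 178 [556.1 203.2 124. ] [80 84 85]
185 177 [564.7 191.4 126.4] [20 18 27]
183 176 [562.5 195.6 128.8] [26 26 28]
181 176 [557.9 197.6 130. ] [59 65 66]
181 175 [557.7 197.  132.8] [55 57 59]
181 174 [558.2 197.1 135.2] [51 52 56]
178 173 [556.2 204.9 136.6] [77 80 83]
177 172 [556.4 208.3 138.3] [72 75 76]
176 171 [555.4 210.2 140.8] [126 125 123]
183 171 [562.  193.4 142.6] [27 25 31]
186 169 [571.5 192.6 144.5] [64 62 62]
176 169 [554.7 208.7 146.6] [95 96 95]
182 169 [559.3 193.1 148.7] [24 24 27]
183 168 [561.5 191.7 150.9] [22 26 27]
178 167 [555.9 202.4 152.8] [69 73 76]
174 165 [554.9 214.3 155.4] [145 139 134]
175 164 [553.5 208.9 159.8] [26 28 28]
177 164 [551.5 199.7 162.6] [28 29 33]
175 162 [556.1 211.  163.5] [30 28 31]
174 161 [555.4 213.3 165.7] [27 27 32]
174 160 [556.6 214.2 167.7] [26 32 32]
183 158 [575.6 203.6 168.9] [21 25 27]
```

View pics/s2.png

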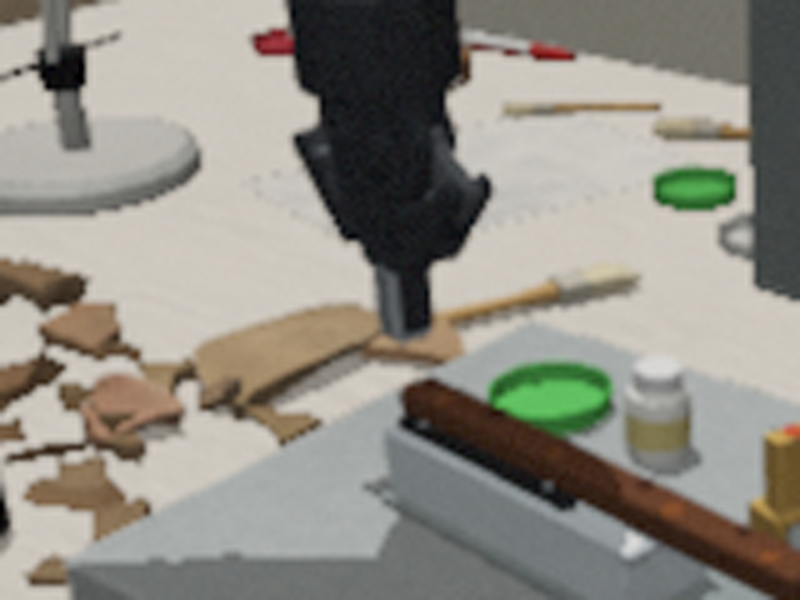

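Two views agree that the shut fingertips are at z≈117 while the TCP reads 97. The tips are therefore about 20 mm behind the reported TCP, not 11 mm ahead of it, and the fingers were hovering over the bar without touching it. I'll go by the visual height: back off, descend and check again.

>>> move_arm:
  deltas:
    - [[0, 25, 0, 0, 0, 0, 255], [0, 25, 0, 0, 0, 0, 255], [0, 25, 10, 0, 0, 0, 255], [0, 25, 20, 0, 0, 0, 255], [0, 25, 28, 0, 0, 0, 255], [0, 25, 28, 0, 0, 0, 255]]

```text
time: 5.12
eef_pos: [570.1, 229.3, 68.3]
tool_rot: [-0.206, -3.133, 0.002]
force: [0.6, -0.5, 0.7]
width: 0.1
```

```bash
cat >> h.py <<'E'
def tip():
    "lowest visible finger points seen by the wrist camera (shut fingers)"
    s=snap('wrist');P=cloud(s);e=read_state()['eef_pos']
    m=(abs(P[...,0]-e[0])<16)&(abs(P[...,1]-e[1])<16)&(P[...,2]>e[2]-14)&(s['depth']<190)
    q=P[m]; print('eef',e.round(1),'tip z pct',np.percentile(q[:,2],[0,.5,2,10]).round(1))
    g=q[q[:,2]<q[:,2].min()+12]; print('y range',np.percentile(g[:,1],[1,99]).round(1),'x',np.percentile(g[:,0],[1,99]).round(1))
E
python3 - <<'E'
from h import *
tip(); chk('wrist')
E
```

```text
eef [570.4 229.5  68.9] tip z pct [ 87.5  90.   93.7 106.3]
y range [216.4 242.3] x [558.4 565.4]
wrist tail -276.0 nose -168.3 slope 0.0002 [(-268, np.float64(90.9)), (-245, np.float64(91.0)), (-222, np.float64(91.0)), (-199, np.float64(90.9)), (-176, np.float64(90.9))] tcp -303.3 [570.7 229.8  69.4] F [-1.2  0.8 -0. ] t 5.22
```

>>> move_arm:
  deltas:
    - [[0, -5, 4.5, 0, 0, 0, 255], [0, -9, 4.5, 0, 0, 0, 255], [0, -13, 4.5, 0, 0, 0, 255], [0, -16, 4.5, 0, 0, 0, 255], [0, -19, 4.5, 0, 0, 0, 255], [0, -22, 4.5, 0, 0, 0, 255], [0, -26, 4.5, 0, 0, 0, 255], [0, -30, 4.5, 0, 0, 0, 255]]

```text
time: 6.22
eef_pos: [566.8, 200.1, 65.1]
tool_rot: [0.205, 3.134, 0.001]
force: [1.7, 2.7, -0.5]
width: 0.2
```

```bash
python3 - <<'E'
from h import *
tip(); chk('wrist');chk('scene')
E
```

```text
eef [566.7 199.6  65.1] tip z pct [51.3 74.5 75.3 94.1]
y range [195.3 196.9] x [558.7 570.6]
wrist tail -259.1 nose -141.3 slope -0.0005 [(-251, np.float64(90.9)), (-226, np.float64(91.0)), (-200, np.float64(91.1)), (-175, np.float64(90.9)), (-149, np.float64(91.0))] tcp -273.0 [566.7 199.7  65.1] F [0.9 1.7 1.6] t 6.33
scene tail -258.5 nose 0.2 slope -0.0008 [(-250, np.float64(92.6)), (-190, np.float64(92.3)), (-129, np.float64(92.3)), (-69, np.float64(92.9)), (-8, np.float64(92.0))] tcp -273.0 [566.6 199.6  65. ] F [1.  0.4 0.8] t 6.38
```

>>> move_arm:
  deltas:
    - [[0, -3, 0, 0, 0, 0, 255], [0, -6, 0, 0, 0, 0, 255], [0, -6, 0, 0, 0, 0, 255], [0, 0, 0, 0, 0, 0, 255], [0, 0, 0, 0, 0, 0, 255], [0, 0, 0, 0, 0, 0, 255]]

```text
time: 7.12
eef_pos: [566.3, 199.9, 64.6]
tool_rot: [-0.205, -3.134, 0.001]
force: [0.0, 0.9, 0.7]
width: 0.2
```

```bash
python3 -c "
from h import *
chk('wrist')"
```

```text
wrist tail -253.7 nose -141.7 slope 0.0001 [(-246, np.float64(91.0)), (-222, np.float64(91.0)), (-198, np.float64(91.0)), (-174, np.float64(90.9)), (-150, np.float64(90.9))] tcp -273.2 [566.4 199.9  64.6] F [-0.2 -0.4 -0.4] t 7.17
```

>>> move_arm:
  deltas:
    - [[0, -6, 0, 0, 0, 0, 255], [0, -8.5, 0, 0, 0, 0, 255], [0, -11, 0, 0, 0, 0, 255], [0, -11, 0, 0, 0, 0, 255], [0, -5, 0, 0, 0, 0, 255], [0, -5, 0, 0, 0, 0, 255], [0, -5, 0, 0, 0, 0, 255]]

```text
time: 8.05
eef_pos: [565.8, 195.1, 64.8]
tool_rot: [-0.205, -3.135, 0.001]
force: [0.2, 0.3, 0.0]
width: 0.2
```

```bash
python3 -c "
from h import *
chk('wrist')"
```

```text
wrist tail -248.5 nose -136.6 slope 0.0005 [(-241, np.float64(90.9)), (-217, np.float64(91.0)), (-193, np.float64(91.0)), (-169, np.float64(90.9)), (-145, np.float64(90.9))] tcp -268.3 [565.9 195.1  64.8] F [ 0.1 -0.9  0.4] t 8.1
```

>>> move_arm:
  deltas:
    - [[0, -6, 0, 0, 0, 0, 255], [0, -8.5, 0, 0, 0, 0, 255], [0, -10.5, 0, 0, 0, 0, 255], [0, -10.5, 0, 0, 0, 0, 255], [0, -4.5, 0, 0, 0, 0, 255], [0, -4.5, 0, 0, 0, 0, 255], [0, -4.5, 0, 0, 0, 0, 255]]

```text
time: 8.98
eef_pos: [565.3, 190.7, 64.8]
tool_rot: [-0.205, -3.135, 0.001]
force: [0.0, 0.3, -0.3]
width: 0.0
```

```bash
python3 -c "
from h import *
chk('wrist')"
```

```text
wrist tail -244.2 nose -132.3 slope -0.0001 [(-236, np.float64(91.0)), (-212, np.float64(91.0)), (-188, np.float64(91.0)), (-164, np.float64(90.9)), (-140, np.float64(90.9))] tcp -263.8 [565.3 190.6  64.8] F [ 0.1 -0.2 -0.1] t 9.03
```

>>> move_arm:
  deltas:
    - [[0, -6, 0, 0, 0, 0, 255], [0, -8.5, 0, 0, 0, 0, 255], [0, -10.5, 0, 0, 0, 0, 255], [0, -10.5, 0, 0, 0, 0, 255], [0, -4.5, 0, 0, 0, 0, 255], [0, -4.5, 0, 0, 0, 0, 255], [0, -4.5, 0, 0, 0, 0, 255]]

```text
time: 9.9
eef_pos: [564.7, 186.2, 64.8]
tool_rot: [-0.205, -3.135, 0.0]
force: [0.2, 0.4, -0.2]
width: -0.2
```

```bash
python3 -c "
from h import *
chk('wrist')"
```

```text
wrist tail -239.6 nose -126.9 slope -0.0001 [(-232, np.float64(91.0)), (-207, np.float64(91.0)), (-183, np.float64(91.1)), (-159, np.float64(90.9)), (-135, np.float64(90.9))] tcp -259.3 [564.7 186.2  64.8] F [-0.4  0.2  0.3] t 9.95
```

>>> move_arm:
  deltas:
    - [[0, -6, 0, 0, 0, 0, 255], [0, -8.5, 0, 0, 0, 0, 255], [0, -10.5, 0, 0, 0, 0, 255], [0, -10.5, 0, 0, 0, 0, 255], [0, -4.5, 0, 0, 0, 0, 255], [0, -4.5, 0, 0, 0, 0, 255], [0, -4.5, 0, 0, 0, 0, 255]]

```text
time: 10.82
eef_pos: [564.1, 181.7, 64.8]
tool_rot: [-0.205, -3.135, 0.001]
force: [-0.7, -0.9, 1.0]
width: -0.2
```

```bash
python3 -c "
from h import *
chk('wrist')"
```

```text
wrist tail -235.2 nose -122.9 slope 0.0003 [(-227, np.float64(90.9)), (-203, np.float64(91.0)), (-179, np.float64(91.0)), (-155, np.float64(90.9)), (-131, np.float64(90.9))] tcp -254.8 [564.1 181.7  64.8] F [ 0.2 -0.2 -0.1] t 10.88
```

>>> move_arm:
  deltas:
    - [[0, -6, 0, 0, 0, 0, 255], [0, -8.5, 0, 0, 0, 0, 255], [0, -10.5, 0, 0, 0, 0, 255], [0, -10.5, 0, 0, 0, 0, 255], [0, -4.5, 0, 0, 0, 0, 255], [0, -4.5, 0, 0, 0, 0, 255], [0, -4.5, 0, 0, 0, 0, 255]]

```text
time: 11.75
eef_pos: [563.5, 177.2, 64.8]
tool_rot: [-0.205, -3.135, 0.001]
force: [-0.3, 0.2, -0.4]
width: -0.0
```

```bash
python3 -c "
from h import *
chk('wrist')"
```

```text
wrist tail -230.7 nose -118.8 slope -0.0004 [(-223, np.float64(90.9)), (-199, np.float64(91.0)), (-175, np.float64(91.0)), (-151, np.float64(90.9)), (-127, np.float64(90.9))] tcp -250.3 [563.5 177.2  64.8] F [-0.7 -0.4 -0.4] t 11.8
```

>>> move_arm:
  deltas:
    - [[0, -6, 0, 0, 0, 0, 255], [0, -8.5, 0, 0, 0, 0, 255], [0, -10.5, 0, 0, 0, 0, 255], [0, -10.5, 0, 0, 0, 0, 255], [0, -4.5, 0, 0, 0, 0, 255], [0, -4.5, 0, 0, 0, 0, 255], [0, -4.5, 0, 0, 0, 0, 255]]

```text
time: 12.68
eef_pos: [562.9, 172.8, 64.8]
tool_rot: [-0.205, -3.134, 0.001]
force: [-0.0, -0.0, 0.5]
width: -0.2
```

```bash
python3 -c "
from h import *
chk('wrist')"
```

```text
wrist tail -226.3 nose -114.4 slope -0.0002 [(-218, np.float64(90.9)), (-194, np.float64(91.0)), (-170, np.float64(91.0)), (-146, np.float64(90.8)), (-122, np.float64(90.9))] tcp -245.8 [562.9 172.7  64.8] F [ 0.5 -0.1 -0.4] t 12.72
```

>>> move_arm:
  deltas:
    - [[0, -6, 0, 0, 0, 0, 255], [0, -8.5, 0, 0, 0, 0, 255], [0, -10.5, 0, 0, 0, 0, 255], [0, -10.5, 0, 0, 0, 0, 255], [0, -4.5, 0, 0, 0, 0, 255], [0, -4.5, 0, 0, 0, 0, 255], [0, -4.5, 0, 0, 0, 0, 255]]

```text
time: 13.6
eef_pos: [562.3, 168.3, 64.7]
tool_rot: [-0.205, -3.134, 0.001]
force: [-0.4, 0.3, 0.2]
width: -0.3
```

```bash
python3 -c "
from h import *
chk('wrist')"
```

```text
wrist tail -221.8 nose -109.4 slope -0.0003 [(-214, np.float64(90.9)), (-190, np.float64(91.0)), (-166, np.float64(91.0)), (-142, np.float64(90.9)), (-117, np.float64(90.9))] tcp -241.3 [562.3 168.3  64.8] F [-0.1 -0.1 -0.5] t 13.65
```

>>> move_arm:
  deltas:
    - [[0, -6, 0, 0, 0, 0, 255], [0, -8.5, 0, 0, 0, 0, 255], [0, -10.5, 0, 0, 0, 0, 255], [0, -10.5, 0, 0, 0, 0, 255], [0, -4.5, 0, 0, 0, 0, 255], [0, -4.5, 0, 0, 0, 0, 255], [0, -4.5, 0, 0, 0, 0, 255]]

```text
time: 14.52
eef_pos: [561.7, 163.8, 64.7]
tool_rot: [-0.205, -3.134, 0.001]
force: [-0.5, -0.6, -0.6]
width: -0.0
```

```bash
python3 -c "
from h import *
chk('wrist')"
```

```text
wrist tail -217.3 nose -105.2 slope 0.0 [(-209, np.float64(90.9)), (-185, np.float64(91.0)), (-161, np.float64(91.0)), (-137, np.float64(90.9)), (-113, np.float64(90.9))] tcp -236.8 [561.7 163.8  64.8] F [ 0.1 -1.4 -0.9] t 14.57
```

>>> move_arm:
  deltas:
    - [[0, -6, 0, 0, 0, 0, 255], [0, -8.5, 0, 0, 0, 0, 255], [0, -10.5, 0, 0, 0, 0, 255], [0, -10.5, 0, 0, 0, 0, 255], [0, -4.5, 0, 0, 0, 0, 255], [0, -4.5, 0, 0, 0, 0, 255], [0, -4.5, 0, 0, 0, 0, 255]]

```text
time: 15.45
eef_pos: [561.1, 159.3, 64.7]
tool_rot: [-0.205, -3.134, 0.001]
force: [-0.4, -0.3, -0.1]
width: 0.1
```

```bash
python3 -c "
from h import *
chk('wrist')"
```

```text
wrist tail -212.9 nose -99.9 slope 0.0001 [(-205, np.float64(90.9)), (-181, np.float64(91.0)), (-156, np.float64(91.0)), (-132, np.float64(90.9)), (-108, np.float64(90.9))] tcp -232.3 [561.1 159.3  64.8] F [-0.2  0.2 -0.3] t 15.5
```

>>> move_arm:
  deltas:
    - [[0, -6, 0, 0, 0, 0, 255], [0, -8.5, 0, 0, 0, 0, 255], [0, -10, 0, 0, 0, 0, 255], [0, -10, 0, 0, 0, 0, 255], [0, -4, 0, 0, 0, 0, 255], [0, -4, 0, 0, 0, 0, 255], [0, -4, 0, 0, 0, 0, 255]]

```text
time: 16.38
eef_pos: [560.5, 155.3, 64.7]
tool_rot: [-0.205, -3.134, 0.001]
force: [0.3, -0.4, -0.1]
width: -0.2
```

```bash
python3 -c "
from h import *
chk('wrist')"
```

```text
wrist tail -209.0 nose -96.5 slope -0.0007 [(-201, np.float64(91.0)), (-177, np.float64(91.1)), (-153, np.float64(91.1)), (-129, np.float64(90.9)), (-104, np.float64(90.9))] tcp -228.2 [560.5 155.3  64.7] F [-0.   0.3  0.5] t 16.43
```

>>> move_arm:
  deltas:
    - [[0, -6, 0, 0, 0, 0, 255], [0, -8.5, 0, 0, 0, 0, 255], [0, -10, 0, 0, 0, 0, 255], [0, -10, 0, 0, 0, 0, 255], [0, -4, 0, 0, 0, 0, 255], [0, -4, 0, 0, 0, 0, 255], [0, -4, 0, 0, 0, 0, 255]]

```text
time: 17.3
eef_pos: [560.1, 151.3, 64.7]
tool_rot: [-0.205, -3.134, 0.001]
force: [-0.3, -0.9, -0.5]
width: -0.2
```

```bash
python3 -c "
from h import *
chk('wrist')"
```

```text
wrist tail -204.6 nose -92.2 slope -0.0333 [(-197, np.float64(94.9)), (-173, np.float64(93.9)), (-148, np.float64(93.0)), (-124, np.float64(91.9)), (-100, np.float64(90.9))] tcp -224.2 [560.1 151.3  64.7] F [0.  0.4 0.7] t 17.35
```

>>> move_arm:
  deltas:
    - [[0, 4, 0, 0, 0, 0, 255], [0, 4, 0, 0, 0, 0, 255], [0, 4, 0, 0, 0, 0, 255], [0, 4, 0, 0, 0, 0, 255]]

```text
time: 17.85
eef_pos: [560.8, 155.5, 64.9]
tool_rot: [-0.205, -3.135, 0.0]
force: [-0.1, -0.1, -0.6]
width: 0.1
```

```bash
python3 -c "
from h import *
chk('wrist');chk('scene')"
```

```text
wrist tail -204.6 nose -96.7 slope -0.0329 [(-197, np.float64(94.9)), (-174, np.float64(94.0)), (-151, np.float64(93.0)), (-128, np.float64(92.0)), (-105, np.float64(91.1))] tcp -228.4 [560.8 155.5  64.9] F [-0.2  0.3  0.1] t 17.9
scene tail -199.5 nose 53.6 slope -0.032 [(-192, np.float64(96.3)), (-132, np.float64(93.7)), (-73, np.float64(91.6)), (-14, np.float64(89.1)), (46, np.float64(86.8))] tcp -228.4 [560.8 155.4  64.9] F [ 0.2 -0.2 -0.5] t 17.95
```

>>> move_arm:
  deltas:
    - [[0, -5, 0, 0, 0, 0, 255], [0, -9.5, 0, 0, 0, 0, 255], [0, -12, 0, 0, 0, 0, 255], [0, -12, 0, 0, 0, 0, 255], [0, -2, 0, 0, 0, 0, 255], [0, -2, 0, 0, 0, 0, 255], [0, -2, 0, 0, 0, 0, 255], [0, -2, 0, 0, 0, 0, 255]]

```text
time: 18.95
eef_pos: [560.4, 153.4, 64.8]
tool_rot: [-0.205, -3.135, 0.0]
force: [-0.4, -0.5, 0.1]
width: 0.1
```

```bash
python3 -c "
from h import *
chk('wrist');chk('scene')
s=snap('scene')
cv2.imwrite('pics/s3.png',cv2.resize(cv2.cvtColor(s['color'][170:270,160:320],cv2.COLOR_RGB2BGR),None,fx=5,fy=5,interpolation=cv2.INTER_CUBIC))"
```

```text
wrist tail -202.3 nose -94.9 slope -0.0551 [(-194, np.float64(97.1)), (-171, np.float64(95.7)), (-149, np.float64(94.2)), (-126, np.float64(92.6)), (-103, np.float64(91.1))] tcp -226.3 [560.4 153.4  64.8] F [-0.7  0.2 -0. ] t 19.0
scene tail -195.6 nose 45.8 slope -0.0523 [(-188, np.float64(98.4)), (-131, np.float64(94.4)), (-75, np.float64(91.1)), (-19, np.float64(87.8)), (38, np.float64(84.5))] tcp -226.3 [560.5 153.4  64.9] F [-0.1  0.2 -0.5] t 19.05
```

View pics/s3.png

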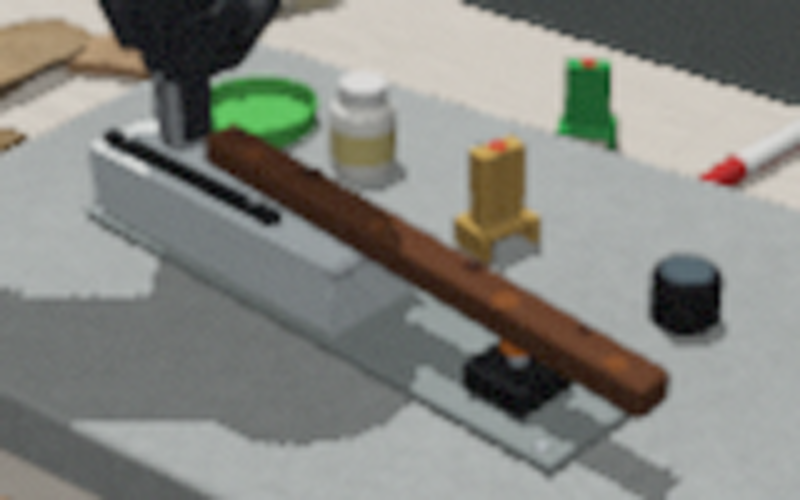

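The scene crop shows the bar leaning nose-down over the pad at crop (515,350), tail up at (225,140), with the finger clear at (185,130). I'll wait and see whether the lean is steady.

>>> move_arm:
  deltas:
    - [[0, 5, 0, 0, 0, 0, 255], [0, 5, 0, 0, 0, 0, 255], [0, 5, 0, 0, 0, 0, 255], [0, 5, 0, 0, 0, 0, 255], [0, 5, 0, 0, 0, 0, 255], [0, 5, 0, 0, 0, 0, 255], [0, 5, 0, 0, 0, 0, 255], [0, 5, 0, 0, 0, 0, 255]]

```text
time: 20.1
eef_pos: [561.2, 158.5, 64.9]
tool_rot: [-0.205, -3.135, 0.0]
force: [-1.0, -0.2, -0.3]
width: 0.1
```

```bash
python3 -c "
from h import *
chk('wrist');chk('scene')
s=snap('wrist')
hsv=cv2.cvtColor(s['color'],cv2.COLOR_RGB2HSV);P=cloud(s)
s=snap('scene');P=cloud(s)
for cu,cv in((505,340),(520,345),(530,345),(480,360),(470,375)):
  print(cu,cv,P[170+cv//5,160+cu//5].round(1),s['color'][170+cv//5,160+cu//5],(P[170+cv//5,160+cu//5][:2]@D).round(1))
"
```

```text
wrist tail -202.3 nose -99.4 slope -0.0545 [(-194, np.float64(97.1)), (-173, np.float64(95.9)), (-151, np.float64(94.3)), (-129, np.float64(92.8)), (-107, np.float64(91.4))] tcp -231.4 [561.2 158.5  64.9] F [0.1 0.2 0.1] t 20.15
scene tail -197.1 nose 52.1 slope -0.0535 [(-189, np.float64(97.7)), (-131, np.float64(94.4)), (-72, np.float64(90.9)), (-14, np.float64(87.2)), (44, np.float64(84.6))] tcp -231.4 [561.2 158.5  64.9] F [-0.2  0.8 -1. ] t 20.2
505 340 [520.2 -58.3  72.9] [89 48 20] -11.1
520 345 [518.9 -66.4  74.4] [58 36 28] -2.9
530 345 [518.  -71.7  77. ] [52 36 26] 2.5
480 360 [521.  -45.4  57.6] [25 27 25] -24.0
470 375 [516.1 -43.8  52.4] [15 14 22] -24.9
```

>>> move_arm:
  deltas:
    - [[0, -7, 0, 0, 0, 0, 255], [0, -13, 0, 0, 0, 0, 255], [0, -14.5, 0, 0, 0, 0, 255], [0, -16, 0, 0, 0, 0, 255], [0, -16, 0, 0, 0, 0, 255], [0, -4, 0, 0, 0, 0, 255], [0, 5, 0, 0, 0, 0, 255], [0, 5, 0, 0, 0, 0, 255]]

```text
time: 21.3
eef_pos: [561.9, 164.3, 64.7]
tool_rot: [-0.204, -3.135, 0.0]
force: [0.1, -0.0, 0.8]
width: -0.1
```

```bash
python3 -c "
from h import *
chk('wrist');chk('scene');chk('top')
s=snap('scene');P=cloud(s);hsv=cv2.cvtColor(s['color'],cv2.COLOR_RGB2HSV)
# housing top and orange near pad
a=P[...,:2]@D;l=P[...,:2]@np.array([.9912,-.1325])
m=(abs(a+14)<25)&(abs(l-534)<30)&(P[...,2]>40)&(P[...,2]<74)
for v,u in list(zip(*np.nonzero(m)))[::6]: print(u,v,a[v,u].round(1),l[v,u].round(1),P[v,u,2].round(1),s['color'][v,u])
" | head -60
```

```text
wrist tail -202.0 nose -105.5 slope -0.0552 [(-194, np.float64(97.4)), (-174, np.float64(96.1)), (-154, np.float64(94.5)), (-134, np.float64(93.2)), (-113, np.float64(91.8))] tcp -236.9 [561.7 163.9  64.7] F [-1.6  0.1 -0.3] t 21.35
scene tail -198.1 nose 43.5 slope -0.0533 [(-190, np.float64(98.1)), (-134, np.float64(94.5)), (-77, np.float64(91.0)), (-21, np.float64(87.4)), (35, np.float64(84.3))] tcp -236.6 [561.6 163.6  64.7] F [ 0.1  0.3 -0.8] t 21.4
top tail -179.4 nose 46.0 slope -0.0653 [(-171, np.float64(96.7)), (-119, np.float64(93.1)), (-67, np.float64(89.4)), (-14, np.float64(85.7)), (38, np.float64(84.3))] tcp -236.4 [561.6 163.4  64.7] F [-0.1 -0.   0.1] t 21.45
256 235 -25.4 524.1 73.3 [ 99 100  98]
261 238 -11.8 524.0 72.3 [73 41 19]
261 239 -13.7 526.3 67.8 [112  61  25]
258 240 -25.6 530.4 57.8 [26 26 27]
264 240 -9.1 530.3 65.5 [94 52 24]
257 241 -25.1 526.7 57.4 [14 21 21]
263 241 -13.2 531.8 60.3 [119  97  89]
253 242 -28.0 517.8 58.1 [62 65 66]
259 242 -20.4 527.7 56.6 [24 25 28]
265 242 -10.9 535.5 57.0 [59 60 61]
253 243 -27.3 516.9 56.5 [29 26 31]
259 243 -17.
[... 961 characters left out ...]

271 249 1.9 539.8 43.4 [67 70 70]
277 249 9.6 549.9 41.7 [144 152 151]
251 250 -27.0 510.5 42.6 [151 160 159]
257 250 -17.9 518.8 42.6 [69 73 73]
263 250 -0.7 517.8 51.6 [20 20 17]
269 250 2.2 533.1 44.7 [62 68 66]
275 250 10.2 542.7 43.4 [149 157 156]
253 251 -21.2 510.2 43.1 [151 159 158]
259 251 -11.7 518.0 43.5 [63 67 66]
265 251 0.1 523.0 46.7 [16 19 16]
271 251 7.3 533.4 44.5 [ 96 103 103]
253 252 -18.4 507.3 43.6 [149 158 157]
259 252 -8.3 514.2 44.8 [128 137 136]
265 252 1.3 521.7 45.4 [34 38 37]
271 252 7.9 532.8 42.6 [ 97 103 103]
255 253 -13.8 508.2 42.9 [149 157 158]
261 253 -6.8 518.7 40.6 [110 117 116]
267 253 5.1 523.5 43.8 [ 95 103 101]
255 254 -11.0 505.1 43.5 [145 154 153]
```

```bash
cat >> h.py <<'E'
def lean(n):
    s=snap(n);B=bar(s);a=B[:,:2]@D;l=B[:,:2]@np.array([.9912,-.1325])-np.array([549.3,73.3])@np.array([.9912,-.1325])
    k=abs(l)<6;a,z,l=a[k],B[k,2],l[k]
    for _ in range(4):
        c=np.linalg.lstsq(np.c_[a,l,np.ones_like(a)],z,rcond=None)[0]; r=z-np.c_[a,l,np.ones_like(a)]@c; k=abs(r)<max(2*np.median(abs(r)),.5); a,z,l=a[k],z[k],l[k]
    print(n,len(a),'lean',c.round(4),'z at -98',(c[0]*-98+c[2]).round(1),'span',a.min().round(),a.max().round())
E
python3 -c "
from h import *
for n in('wrist','top','scene'):lean(n)"
```

```text
wrist 2381 lean [-6.75000e-02  9.20000e-03  8.45363e+01] z at -98 91.2 span -200.0 -106.0
top 303 lean [-6.97000e-02 -3.29000e-02  8.47968e+01] z at -98 91.6 span -179.0 54.0
scene 200 lean [-7.14000e-02 -1.16000e-02  8.60981e+01] z at -98 93.1 span -194.0 54.0
```

With a clean top-face fit the lean is about 0.069 rad. That is just the pad's free height, so the bar is in the teeter zone. I'll push 3 mm more.

>>> move_arm:
  deltas:
    - [[0, -10, 0, 0, 0, 0, 255], [0, -18, 0, 0, 0, 0, 255], [0, -20.5, 0, 0, 0, 0, 255], [0, -22.5, 0, 0, 0, 0, 255], [0, -24, 0, 0, 0, 0, 255], [0, -24, 0, 0, 0, 0, 255], [0, -16, 0, 0, 0, 0, 255], [0, -4, 0, 0, 0, 0, 255]]

```text
time: 22.65
eef_pos: [561.2, 159.5, 64.7]
tool_rot: [-0.206, -3.134, 0.001]
force: [0.6, 0.9, -0.4]
width: 0.1
```

```bash
python3 -c "
from h import *
chk('wrist')
for n in('wrist','top','scene'):lean(n)"
```

```text
wrist tail -198.6 nose -101.2 slope -0.0807 [(-191, np.float64(99.6)), (-170, np.float64(97.8)), (-150, np.float64(95.6)), (-130, np.float64(93.7)), (-109, np.float64(91.8))] tcp -234.1 [561.8 161.   64.8] F [1.5 2.1 0.7] t 22.7
wrist 2341 lean [-9.34000e-02  7.60000e-03  8.20095e+01] z at -98 91.2 span -197.0 -104.0
top 231 lean [-9.38000e-02 -1.76000e-02  8.23169e+01] z at -98 91.5 span -176.0 30.0
scene 154 lean [-9.68000e-02 -4.11000e-02  8.36155e+01] z at -98 93.1 span -189.0 40.0
```

The lean is now about 0.0935 rad, so the pad is pressed about 2 mm and the bar rests with the finger clear. Pushing is done. Next I rise, open the jaws and go above the saddle.

```bash
python3 -c "
from h import *
rel((628,24,170),82.4)"
```

```text
rel [ -83.9 -126.  -105.3] [-0.  -0.   0.1] at [561.1 159.7  64.6] t 22.85 F [-0.39 -0.2  -0.07]
```

>>> move_arm:
  deltas:
    - [[0, 5, -40, 0, 0, 0, 255], [0, 5, -90, 0, 0, 0, 255], [-30, -40, -105, 0, 0, 0, 120], [-84, -100, -105, 0, 0, 0, 120], [-84, -126, -105, 0, 0, 0, 120], [-84, -126, -105, 0, 0, 0, 120], [-84, -126, -105, 0, 0, 0, 120], [-84, -126, -105, 0, 0, 0, 120]]

```text
time: 23.85
eef_pos: [628.0, 24.4, 169.9]
tool_rot: [-0.204, -3.135, -0.0]
force: [0.2, 0.5, -0.8]
width: 45.2
```

```bash
python3 - <<'E'
from h import *
lean('wrist')
s=snap('wrist','w4.png');P=cloud(s);a=P[...,:2]@D;l=P[...,:2]@np.array([.9912,-.1325])
hsv=cv2.cvtColor(s['color'],cv2.COLOR_RGB2HSV)
m=(abs(P[...,0]-627)<35)&(abs(P[...,1]-24)<35)&(P[...,2]>42)&(P[...,2]<95)&(hsv[...,1]>90)&(s['depth']>150)
q=P[m];t=q[q[:,2]>q[:,2].max()-4];
for n,k in(('all',q),('fin top',t)): print(n,len(k),cv2.minAreaRect(k[:,:2].astype(np.float32)),np.median(k[:,2]))
rd=m&((hsv[...,0]<8)|(hsv[...,0]>172))&(P[...,2]>82); print('dot',P[rd].mean(0) if rd.any() else None)
b=(abs(P[...,2]-76)<2.5)&(abs(l-534.7)<24)&(abs(l-534.7)>12)
print('bed a',np.percentile(a[b],[0,1,50,98,99,100]).round(1))
r=(abs(P[...,2]-82)<1.5)&(abs(l-534.7)<19)&(abs(l-534.7)>12)&(hsv[...,2]<60);print('rail',np.percentile(a[r],[0,1,99,100]).round(1))
h=(abs(P[...,2]-57)<2)&(abs(l-534.7)<20)&(hsv[...,2]<60);print('housing',np.percentile(a[h],[1,99]),np.percentile(l[h],[1,99]))
B=bar(s);lb=B[:,:2]@np.array([.9912,-.1325]);print('bar l',np.percentile(lb[B[:,2]>86],[1,50,99]).round(1))
E
```

```text
wrist 2716 lean [-9.59000e-02  2.70000e-03  8.16977e+01] z at -98 91.1 span -196.0 23.0
all 1025 ((631.3494873046875, 21.45120620727539), (25.35024642944336, 33.650550842285156), 73.29656219482422) 59.44578626840604
fin top 384 ((631.5585327148438, 21.60185432434082), (11.873781204223633, 25.83928680419922), 72.57821655273438) 88.1629288730139
dot [631.52593671  21.14533899  88.59263655]
bed a [-269.9 -267.6 -142.3  -98.9  -97.6   53.9]
rail [-263.5 -261.8 -144.7 -143.3]
housing [-31.23501082   1.09695857] [519.06411726 551.04423737]
bar l [526.  535.7 545.7]
```

View pics/w4.png

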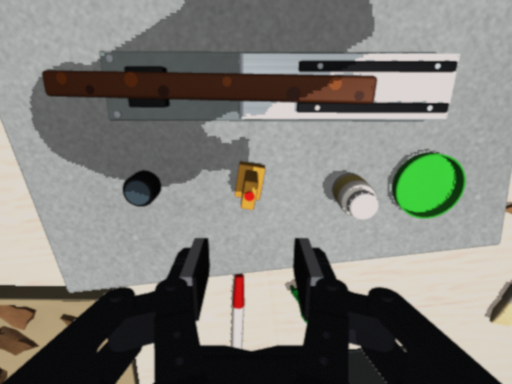

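The wrist view shows the saddle at (250,185) with its dot at (249,196), the bar tipped and steady, the bed's front end at (243,90) and the open jaws at (200,245) and (303,245). I'll align over the saddle and come down part-way.

```bash
python3 -c "
from h import *
rel((631.5,21.5,80),73)"
```

```text
rel [-3.8 -2.6 90. ] [0.  0.  9.6] at [628.   24.6 170. ] t 23.95 F [ 0.51 -0.56  0.27]
```

>>> move_arm:
  deltas:
    - [[-4, -2.5, 10, 0, 0, 9.5, 120], [-4, -2.5, 40, 0, 0, 9.5, 120], [-4, -2.5, 70, 0, 0, 9.5, 120], [-4, -2.5, 90, 0, 0, 9.5, 120], [-4, -2.5, 90, 0, 0, 9.5, 120]]

```text
time: 24.58
eef_pos: [630.6, 21.0, 78.4]
tool_rot: [-0.462, -3.104, 0.002]
force: [-0.8, 0.1, 1.1]
width: 45.0
```

```bash
python3 - <<'E'
from h import *
s=snap('wrist','w5.png');P=cloud(s);st=read_state();e=st['eef_pos'];hsv=cv2.cvtColor(s['color'],cv2.COLOR_RGB2HSV)
u0=np.array([np.cos(np.radians(73)),np.sin(np.radians(73))]);n0=np.array([u0[1],-u0[0]])
j=(P[...,:2]-e[:2])@u0;k=(P[...,:2]-e[:2])@n0
f=(abs(k)<16)&(abs(j)>15)&(abs(j)<40)&(P[...,2]>60)&(P[...,2]<140)&(hsv[...,1]<90)
print(e.round(1),'tips',[(np.percentile(P[f&g][:,2],[0,1,5]).round(1),np.percentile(j[f&g],[2,98]).round(1),np.percentile(k[f&g],[2,98]).round(1)) for g in(j<0,j>0)])
m=(abs(j)<22)&(abs(k)<30)&(P[...,2]>42)&(P[...,2]<95)&(hsv[...,1]>90)
t=P[m];t=t[t[:,2]>84];print(cv2.minAreaRect(t[:,:2].astype(np.float32)))
E
```

```text
[631.6  21.1  79.8] tips [(array([ 96.6,  99.4, 102.9]), array([-36.8, -23.6]), array([-12.3,   9.5])), (array([ 96.9,  99.3, 102.9]), array([21.4, 34.9]), array([-12.4,   9.3]))]
((630.8486938476562, 21.6099853515625), (11.334699630737305, 25.553241729736328), 72.65868377685547)
```

View pics/w5.png

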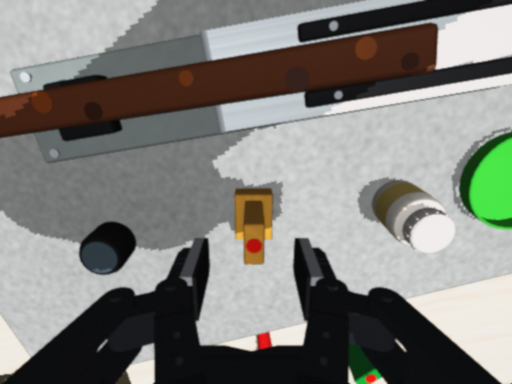

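The fin is centred between the jaws at (254,245), and the neighbouring things are clear. I'll descend 38 mm and grip.

>>> move_arm:
  deltas:
    - [[0, 0, 20, 0, 0, 0, 120], [0, 0, 38, 0, 0, 0, 120], [0, 0, 38, 0, 0, 0, 120], [0, 0, 38, 0, 0, 0, 255], [0, 0, 38, 0, 0, 0, 255], [0, 0, 38, 0, 0, 0, 255], [0, 0, 38, 0, 0, 0, 255], [0, 0, 38, 0, 0, 0, 255]]
  grip_force: 25

```text
time: 25.62
eef_pos: [632.2, 20.7, 42.5]
tool_rot: [0.464, 3.106, 0.0]
force: [-0.8, -0.2, 4.5]
width: 11.4
```

```bash
python3 - <<'E'
from h import *
a=-98.7;l=535.8; p=a*D+l*np.array([.9912,-.1325]);print(p)
rel((*p,140),82.4)
s=snap('wrist');P=cloud(s);hsv=cv2.cvtColor(s['color'],cv2.COLOR_RGB2HSV);e=read_state()['eef_pos']
m=(np.hypot(P[...,0]-e[0],P[...,1]-e[1])<30)&(P[...,2]>42)&(P[...,2]<95)&(hsv[...,1]>90)
t=P[m];t=t[t[:,2]>84];print(len(t),cv2.minAreaRect(t[:,:2].astype(np.float32)))
E
```

```text
[544.16271  26.83794]
rel [ 85.9 -19.8 -97.6] [ 0.   0.  -9.4] at [632.2  20.7  42.5] t 25.62 F [-0.82 -0.16  4.47]
1417 ((630.2788696289062, 20.029708862304688), (12.48641586303711, 25.89990234375), 72.4247055053711)
```

>>> move_arm:
  deltas:
    - [[0, 0, -40, 0, 0, 0, 255], [0, 0, -97, 0, 0, 0, 255], [40, -10, -97, 0, 0, -5, 255], [86, -20, -97, 0, 0, -9.4, 255], [86, -20, -97, 0, 0, -9.4, 255], [86, -20, -97, 0, 0, -9.4, 255], [86, -20, -97, 0, 0, -9.4, 255]]

```text
time: 26.55
eef_pos: [544.4, 26.6, 138.7]
tool_rot: [-0.209, -3.135, 0.0]
force: [0.2, 0.5, -0.7]
width: 11.2
```

```bash
cat >> h.py <<'E'
N=np.array([.9912,-.1325])
def sad(n='wrist'):
    s=snap(n);P=cloud(s);hsv=cv2.cvtColor(s['color'],cv2.COLOR_RGB2HSV);e=read_state()['eef_pos']
    m=(np.hypot(P[...,0]-e[0],P[...,1]-e[1])<32)&(hsv[...,0]>12)&(hsv[...,0]<35)&(hsv[...,1]>90)&(P[...,2]>60)
    q=P[m]; t=q[q[:,2]>q[:,2].max()-5]
    for k in(q,t):
        r=cv2.minAreaRect(k[:,:2].astype(np.float32)); print(n,len(k),np.round(r[1],1),round(r[2],1),'a',(np.array(r[0])@D).round(1),'l',(np.array(r[0])@N).round(1),'z',k[:,2].min().round(1),k[:,2].max().round(1))
    B=bar(s);B=B[(B[:,2]>84)&(B[:,2]<100)];ab=B[:,:2]@D;lb=B[:,:2]@N
    for c in(-150,-120,-80,-50):
        k=abs(ab-c)<6
        if k.sum()>20: print('bar l at',c,np.percentile(lb[k],[2,98]).round(1))
    print('eef a,l',(e[:2]@D).round(1),(e[:2]@N).round(1),e[2].round(1))
E
python3 - <<'E'
from h import *
sad();sad('top');lean('wrist')
s=snap('wrist','w6.png')
E
```

```text
wrist 3019 [32.5 30.4] 78.7 a -96.9 l 532.2 z 88.8 192.9
wrist 50 [11.9 15. ] 83.8 a -97.6 l 532.0 z 187.9 192.9
bar l at -150 [525.9 544.4]
bar l at -120 [525.4 543. ]
bar l at -80 [524.8 541.4]
bar l at -50 [524.8 541.6]
eef a,l -98.5 536.0 138.6Traceback (most recent call last):
  File "<stdin>", line 2, in <module>
  File "h.py", line 54, in sad
    q=P[m]; t=q[q[:,2]>q[:,2].max()-5]
                       ~~~~~~~~~~^^
    return umr_maximum(a, axis, None, out, keepdims, initial, where)
ValueError: zero-size array to reduction operation maximum which has no identity
```

```bash
python3 - <<'E'
from h import *
s=snap('wrist');P=cloud(s);hsv=cv2.cvtColor(s['color'],cv2.COLOR_RGB2HSV);e=read_state()['eef_pos']
a=P[...,:2]@D;l=P[...,:2]@N
m=(np.hypot(P[...,0]-e[0],P[...,1]-e[1])<32)&(hsv[...,0]>12)&(hsv[...,0]<35)&(hsv[...,1]>90)&(P[...,2]>120)
for z0 in range(128,194,6):
    k=m&(abs(P[...,2]-z0)<3)
    if k.sum()>15: print(z0,k.sum(),'a',np.percentile(a[k],[2,50,98]).round(1),'l',np.percentile(l[k],[2,50,98]).round(1))
rd=(np.hypot(P[...,0]-e[0],P[...,1]-e[1])<32)&((hsv[...,0]<8)|(hsv[...,0]>172))&(hsv[...,1]>150)&(P[...,2]>170);print(rd.sum(),a[rd].mean(),l[rd].mean(),P[rd][:,2].mean(),'eef',e@[*D,0],e@[*N,0],e[2])
lean('wrist')
cv2.imwrite('pics/w6.png',cv2.cvtColor(s['color'],cv2.COLOR_RGB2BGR))
E
```

```text
134 117 a [-109.4  -96.8  -85.6] l [517.6 518.  518.5]
140 174 a [-109.8  -97.9  -85.3] l [517.5 518.  518.6]
146 801 a [-109.6  -97.4  -85.1] l [517.7 521.9 530.9]
152 102 a [-103.2  -97.6  -92. ] l [521.5 522.1 522.7]
158 127 a [-103.8  -97.4  -91.1] l [521.5 522.1 525.4]
164 147 a [-103.9  -97.4  -90.9] l [521.5 522.1 525.6]
170 167 a [-103.4  -97.4  -91.1] l [521.4 522.1 525.5]
176 175 a [-103.8  -97.4  -91. ] l [521.5 522.1 525.4]
182 1056 a [-103.2  -97.6  -91.8] l [521.7 529.2 546.1]
188 87 a [-103.4  -95.2  -91.3] l [523.9 528.  543.9]
257 -97.38574635103132 534.7298130983947 184.66396162000365 eef -98.35741060431526 535.7971334679603 138.4435754228578
wrist 2240 lean [-9.6600e-02  2.2000e-03  8.1687e+01] z at -98 91.2 span -195.0 21.0
```

View pics/w6.png

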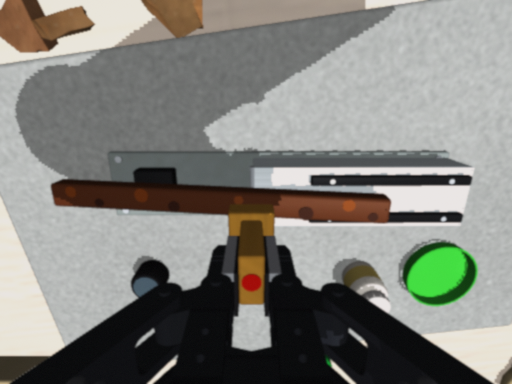

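The wrist view shows the saddle held fin-up over the bar at (250,250), with the dot at (251,283). The bar is steady and the neighbours are untouched. The saddle's lateral centre is 535.0 against about 535.4 for the bar, inside the ±2.2 mm play. I'll lower it slowly.

>>> move_arm:
  deltas:
    - [[-0.5, 1, 15, 0, 0, 0, 255], [-0.5, 1, 28, 0, 0, 0, 255], [-0.5, 1, 34, 0, 0, 0, 255], [-0.5, 1, 38, 0, 0, 0, 255], [-0.5, 1, 41, 0, 0, 0, 255], [-0.5, 1, 44, 0, 0, 0, 255], [-0.5, 1, 47, 0, 0, 0, 255], [-0.5, 1, 47, 0, 0, 0, 255]]

```text
time: 27.75
eef_pos: [544.2, 27.5, 91.8]
tool_rot: [-0.208, -3.134, 0.0]
force: [0.8, -0.9, -0.6]
width: 11.4
```

```bash
cat >> h.py <<'E'
def sad2():
    s=snap('wrist');P=cloud(s);hsv=cv2.cvtColor(s['color'],cv2.COLOR_RGB2HSV);a=P[...,:2]@D;l=P[...,:2]@N
    c=(abs(a+98)<32)&(abs(l-535)<32)&(hsv[...,1]>90)
    m=c&(hsv[...,0]>12)&(hsv[...,0]<35)&(P[...,2]>76)
    for z0 in range(82,146,8):
        k=m&(abs(P[...,2]-z0)<4)
        if k.sum()>15: print(z0,k.sum(),'a',np.percentile(a[k],[2,50,98]).round(1),'l',np.percentile(l[k],[2,50,98]).round(1))
    rd=c&((hsv[...,0]<8)|(hsv[...,0]>172))&(hsv[...,1]>150)&(P[...,2]>115);print('dot',rd.sum(),a[rd].mean(),l[rd].mean(),P[rd][:,2].mean())
    b=(abs(P[...,2]-76)<2.5)&(abs(l-534.7)<24)&(abs(l-534.7)>12); print('bed a',np.percentile(a[b],[1,98,99]).round(1))
    lean('wrist');st=read_state();print(st['eef_pos'].round(1),st['force'].round(1),st['time'],st['width'])
E
python3 -c "
from h import *
sad2()"
```

```text
90 249 a [-112.3  -96.6  -84.1] l [517.5 518.  533. ]
98 881 a [-111.   -98.8  -86.1] l [517.6 521.4 531. ]
106 138 a [-104.2  -98.8  -93. ] l [521.6 521.9 522.6]
114 184 a [-104.8  -98.3  -92. ] l [521.4 522.  525.3]
122 202 a [-104.4  -98.3  -92. ] l [521.4 522.  525.5]
130 250 a [-104.6  -98.3  -91.8] l [521.3 522.  525.4]
138 1065 a [-104.2  -98.7  -92.7] l [521.6 529.3 546.1]
dot 256 -98.31323598875514 534.63095491161 137.9238295666397
bed a [-261.7  -98.3  -97. ]
wrist 3367 lean [-9.6500e-02 -5.6000e-03  8.1654e+01] z at -98 91.1 span -196.0 22.0
[544.4  27.5  92. ] [-0.2  0.8 -1.3] 27.85 11.464362601034429
```

>>> move_arm:
  deltas:
    - [[0, 0, 2, 0, 0, 0, 255], [0, 0, 2, 0, 0, 0, 255], [0, 0, 2, 0, 0, 0, 190], [0, 0, 2, 0, 0, 0, 120], [0, 0, 2, 0, 0, 0, 120], [0, 0, 2, 0, 0, 0, 120], [0, 0, 2, 0, 0, 0, 120]]

```text
time: 28.72
eef_pos: [544.3, 27.5, 89.9]
tool_rot: [0.208, 3.135, -0.0]
force: [-0.9, -1.0, -0.8]
width: 45.1
```

```bash
python3 -c "
from h import *
sad2()"
```

```text
82 92 a [-112.8  -93.9  -83.8] l [517.6 518.  525.6]
90 304 a [-111.8  -96.1  -84.5] l [517.5 518.  540.8]
98 1255 a [-110.9 -104.5  -86.1] l [517.9 526.  549.4]
106 173 a [-103.2  -98.9  -92. ] l [521.5 522.  541.6]
114 203 a [-102.5  -97.8  -90.9] l [521.4 522.  537. ]
122 228 a [-101.8  -96.9  -90.3] l [521.4 522.  534.7]
130 793 a [-101.1  -94.2  -89. ] l [521.4 526.9 546.4]
138 369 a [-100.2  -97.4  -90.4] l [522.2 531.8 545.7]
dot 247 -94.33661283922676 534.5722415103193 134.39288754000148
bed a [-261.5  -98.3  -97.1]
wrist 3364 lean [-9.51000e-02  2.30000e-03  8.17923e+01] z at -98 91.1 span -196.0 23.0
[544.3  27.5  89.9] [ 1.  -0.9 -0.3] 28.825 45.30188181251946
```

The saddle has seated on the bar and leans with it. I'll retreat straight up.

>>> move_arm:
  deltas:
    - [[0, 0, -20, 0, 0, 0, 120], [0, 0, -60, 0, 0, 0, 120], [0, 0, -110, 0, 0, 0, 120], [0, 0, -110, 0, 0, 0, 120], [0, 0, -110, 0, 0, 0, 120], [0, 0, -110, 0, 0, 0, 120], [0, 0, -110, 0, 0, 0, 120], [0, 0, -110, 0, 0, 0, 120]]

```text
time: 29.82
eef_pos: [544.2, 27.5, 199.3]
tool_rot: [-0.208, -3.134, 0.001]
force: [-0.2, 0.3, -0.2]
width: 45.6
```

```bash
python3 - <<'E'
from h import *
sad2();lean('top');lean('scene')
s=snap('wrist','w7.png')
a=snap('scene')
cv2.imwrite('pics/s4.png',np.hstack([cv2.resize(cv2.cvtColor(s['color'][100:330,60:460],cv2.COLOR_RGB2BGR),(400,230)),cv2.resize(cv2.cvtColor(a['color'][170:270,160:320],cv2.COLOR_RGB2BGR),(368,230),interpolation=cv2.INTER_CUBIC)]))
E
```

```text
82 18 a [-112.5  -91.1  -81.3] l [517.9 518.2 525.6]
90 100 a [-112.1  -92.7  -84.1] l [517.7 518.2 543.4]
98 483 a [-111.1 -104.7  -86.1] l [518.1 527.7 550. ]
106 55 a [-103.6 -102.6  -93. ] l [521.7 522.5 545.2]
114 56 a [-102.5 -100.3  -92.2] l [521.8 522.2 541.1]
122 38 a [-102.4  -96.6  -90.6] l [521.7 522.  531.7]
130 264 a [-101.5  -94.6  -89.3] l [521.8 529.4 546.4]
138 133 a [-100.6  -97.4  -90.3] l [522.8 532.1 546.6]
dot 81 -94.50973931447164 534.4662106378197 134.45310035630976
bed a [-268.  -101.1  -99.2]
wrist 1475 lean [-9.47000e-02 -8.00000e-04  8.17944e+01] z at -98 91.1 span -195.0 21.0
[544.3  27.5 199.6] [ 0.8 -0.3  0.2] 29.925 44.8775246602384
  return _methods._mean(a, axis=axis, dtype=dtype,
  ret = ret.dtype.type(ret / rcount)
Traceback (most recent call last):
  File "h.py", line 49, in lean
    print(n,len(a),'lean',c.round(4),'z at -98',(c[0]*-98+c[2]).round(1),'span',a.min().round(),a.max().round())
                                                                                ~~~~~^^
ValueError: zero-size array to reduction operation minimum which has no identity
```

```bash
python3 - <<'E'
from h import *
a=snap('scene');lean('scene')
cv2.imwrite('pics/s5.png',cv2.resize(cv2.cvtColor(a['color'][170:270,160:320],cv2.COLOR_RGB2BGR),None,fx=5,fy=5,interpolation=cv2.INTER_CUBIC))
E
```

```text
scene 168 lean [-9.56000e-02 -9.60000e-03  8.37477e+01] z at -98 93.1 span -192.0 42.0
```

View pics/s5.png

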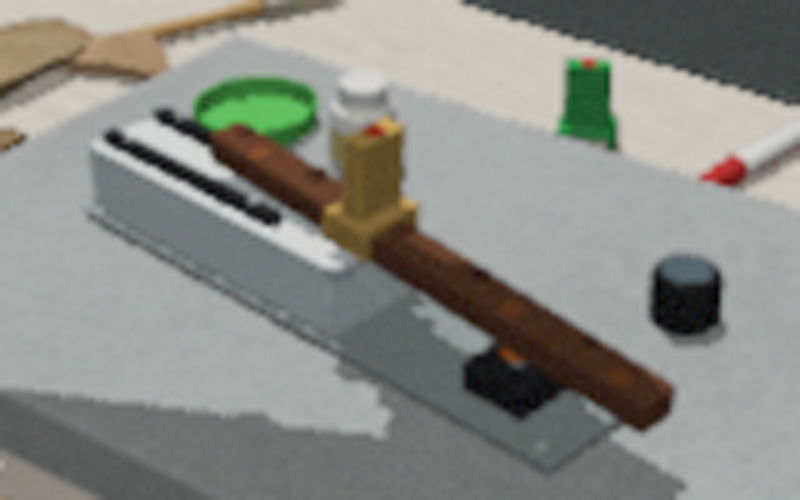

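The crop shows the saddle astride the bar at the front of the bed, crop (370,190). The bar rests on the orange pad at (510,352), and the loupe, bottle and dish are where they were. I'll hand the job in.

```bash
python3 -c "
from bench import *
print(close_job())"
```

```text
the job is handed in; nothing more can be done
None
```

I pushed the bar in small steps, drawing the finger back after each, until it tipped onto the orange pad and stayed there. Then I set the brass saddle astride it over the steel edge, withdrew upward and handed the job in at about 30 s. No verdict came back.

**Last checks**
- **Bar:** it leans about 0.095 rad and is steady, with the wrist and scene cameras agreeing. That puts the pad about 2 mm down. The figure is worked out from the lean, because the pad itself could not be measured.
- **Saddle:** it is seated and leans with the bar. Its middle is about 0 to 1 mm from my estimate of the edge, and laterally within about 1 mm of the bar's centre.
- **Other things:** the loupe, bottle and dish looked unmoved in the last picture, though I did not measure them. The gripper was well clear.

**What failed or disagreed**
- **Fingertip height:** the cameras put the fingertips 17 to 20 mm behind the reported tool point, where the description says 11 mm ahead. My first push therefore passed over the bar without touching it. After that I set heights from the images.
- **First lean readings:** they came out too low because the fit included the bar's side face. I corrected that before the last 3 mm push.
- **Edge position:** my estimates of where the edge lies along the bench spread from about -95 to -100 mm. I used -98.7.
- **Final top view:** the last check from the top camera failed because the arm blocked its view.

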